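# Uncover the checking box and hold a module in its slot

## Robot

A 7-joint arm with a two-finger parallel gripper is mounted at the origin on the work surface. World frame = base frame: x ahead of the robot, y to its left, z up, the work surface at z = 0. Lengths are in mm, angles in degrees, forces in N, time in s.
With the tool pointing down it reaches from about 350 to 900 mm from the base axis. Payload 8.1 kg.
Tool frame: the origin (TCP) lies on the centre line of the jaws, within the pads' length; the fingertips stand 22 mm ahead of it and the grasp point (between the pads) lies 3 mm ahead of it; z points along the fingers, y is the line along which they close (so a half turn about z gives the same grasp; the last joint's range is limited). The gripper opens to 85 mm and grips with 20 to 120 N. Pads are 22 mm wide; open, the fingers measure 114 mm over their backs; the gripper's body (76 mm by 85 mm) begins 54 mm behind the grasp point. The pads swing forward as they close: fully open they stand 13 mm farther back than shut.
Start: joints at [58.407, 24.895, 1.432, 90.138, -0.665, 64.973, -4.303], TCP at [271.157, -563.129, 253.323] pointing down, gripper open.
Joint ranges: [-149.89, 149.89], [-25.12, 119.58], [-72.63, 75.52], [4.76, 147.25], [-75.54, 255.54], [6.69, 114.76], [-157.13, 157.13]. Speed limits (degrees/s): [127.2, 127.2, 172.46, 172.46, 180, 180, 180].

## Interface

Orientations are given as a 3x3 rotation matrix whose columns are the frame's x, y, z axes.
In Python, from plant import bot gives the robot as it stands. The module is installed in compiled form; this text tells all that it offers.
- The arm moves only by the tool send_rows, never from a script. Its argument "deltas" is a list that holds one entry, the list of rows, each a list of 4 numbers: the shift along the tool's x, y, z in m, then the turn about the tool's z in degrees. A call has 1 to 5 rows; each row shifts and turns the commanded pose from where the row before left it, along the tool's axes as they then stand; what a row does not reach is not made up. A row lasts 1/12 s, in which the tool goes at most 41.7 mm and 7.16 degrees, less where a joint would pass 70% of its speed; a pose out of reach is approached as far as the arm can. A call with a gripper value outside its range is refused whole. "hand" is the gripper's target within -1 to 1 (shut at 1, half-way at 0, fully open at -1), set as the call begins (left out, the last holds). The fingers move at their own pace and stop on an object; "newtons" is the grip in N (left out, the last holds). Time passes only in rows, so rows that do not move let the fingers close. It gives the time, the measured TCP pose, the force, the opening and the grip force at its end, in the units of the state.
- bot.get_state(): the state, without advancing time (a new reading comes with each control period).
- bot.camera(name): name is "scene" or "top" or "wrist"; returns the picture (420x560x3 uint8, red, green, blue); there is no depth.
- bot.camera_info(name): a dict with "fx", "fy", "cx", "cy" (pixels), "distortion" ([k1, k2, p1, p2, k3] as OpenCV has them; the pictures are not rectified), "world_from_camera" (4x4, takes a point from camera to world coordinates). Camera axes: x right, y up, looking along -z (the intrinsics and any distortion apply to the point x, -y, -z); pixel columns grow to the right and rows downward; lengths in mm; the calibration is good to about 2 mm. A picture is of the moment at which its call begins: read the wrist's pose just before it. camera_info takes no time and is no camera call; for the wrist camera it gives the pose at the moment of the call.
- bot.hand_in(): hands the job in; it is judged then, once.
The state is a dict: "time_s": time; "joints": joint angles; "qd": joint speeds; "joint_torque": joint torques, N m; "position": TCP position; "tool_rot": TCP orientation; "wrist_force": force on the tool from outside, world axes, zero at the start; "moment": the same for the moment, N m; "width": finger opening in mm; "grip_force": force on a finger pad.
Only numpy, scipy, OpenCV 4.12 (cv2) and the standard library are available. Lean on these libraries where they do the work, as an engineer would, in place of code of your own. Each camera call takes 0.05 s, during which the arm holds its last target. There are 200 camera calls.

## Task

Take the cover off the checking box's slot and hang it by its handle on the twin-prong hook stand. Then take the tallest of the three modules out of the nest, lower it upright, foot first, into the slot until about 35 mm of it is inside, and finish holding it there: keep it gripped and still, not jammed hard against the slot's edges, with the cover left hanging. Leave the other modules and the loose things on the bench where they are.

Things in the scene. Friction and masses are not known exactly. Their poses are not given: they have to be found in the camera images.
- check_box: Fixed checking box, a grey hood 160 (x) x 180 (y) x 80 mm high with a flat aluminium lid 8 mm thick; hollow, inner floor about 75 mm below the lid's top. Origin: centre of its underside. Its yaw varies.
- slot (a point): Centre of the slot's mouth, level with the top of the check_box's lid. The slot goes straight down through the lid: 16 mm wide along this frame's x, 50 mm long along its y (2 mm more than the module each way, with a 2 mm chamfer round the mouth). z points up. Hidden under the cover at the start.
- cover: Loose cover lying on the lid over the slot: an aluminium plate 56 (x) x 136 (y) x 6 mm with a tall steel bail handle, about 0.16 kg. Origin: centre of the plate's underside. Handle: two uprights 8 mm wide at y = +-60 mm and a level bar along y across their tops; under the bar there is an open window 112 mm wide and about 69 mm high.
- cover_bar (a point): Middle of the cover's handle bar, on its centre line, 80 mm above the plate's underside. The bar is square, 10 x 10 mm, 128 mm long along y. Gripped from above across x.
- hook_stand: Fixed steel stand with two equal upturned hooks (8 mm wire) at y = +-36 mm, open to its -x, nothing between them. Posts at x = +55 mm rise 150 mm and bend over; the prongs slope down to a low seat and end in upturned tips at x = -18 mm, 20 mm above the seat. Origin: on the bench below the hooks. The cover comes in from -x, prongs through its handle's window, then down.
- hook_seat (a point): Point midway between the two hooks, at the height of the top of the wires in their low seat, 140 mm above the bench, 10 mm behind (+x of) the tips' centres: where the underside of the hung handle bar rests (the bar's centre then lies about 5 mm higher). Axes as the hook_stand's.
- nest: Fixed black block 70 (x) x 210 (y) x 25 mm high with three upright pockets in a row along y, 65 mm apart, 18 mm deep, each holding one module. Origin: centre of its underside.
- module: The tallest module, to go in the slot: slim lime plastic housing 14 (x) x 48 (y) x 100 mm high, 0.09 kg; its top 30 mm is only 34 mm long in y, its lowest 4 mm tapers by 1.5 mm a side. Origin: centre of its underside (foot), z up. It stands upright in any of the nest's pockets, foot 7 mm above the bench. Grip it from above across its 14 mm thickness (x), near the top.
- short_module: Bystander in the nest: like the module, but 66 mm high. Origin: centre of its underside.
- thick_module: Bystander in the nest: 30 mm thick above its foot, 78 mm high. Origin: centre of its underside.
- screwdriver: Bystander: screwdriver lying on the bench near the robot, along its x.
- tape_roll: Bystander: grey ring 56 mm across, 22 mm high, on the bench. Origin: centre of its underside.
- flux_bottle: Bystander: white bottle 44 mm across, 110 mm high. Origin: centre of its underside.
- spare_housing: Bystander: lime housing 60 x 45 x 32 mm on the bench. Origin: centre of its underside.
- pin_cup: Bystander: grey cup 60 mm across, 50 mm high. Origin: centre of its underside.

How it is judged:
By the outcome, as a careful person would: the job done as asked, in the order asked, and still so for the second after the job is handed in, while the arm keeps its last pose, push and grip.
It also fails if it takes over 59 s, if anything falls off the work surface, if the arm or the gripper's body presses on something with over 40 N, if the wrist force passes 120 N, or if a joint passes its speed limit or range.

## Working session

There is one attempt and no reset: what is moved stays moved. The work goes in short steps, Python scripts to look and compute and a tool call to move; the robot and the scene stay as the last step left them, time stands still between calls to the robot, and variables do not carry over. Pictures are saved under pics/ and viewed, at most 10 in all, crops included, and the job is handed in when it is done.

Besides the shell and the picture viewer there is one more tool, called after "Emit:" as a command line: name --argument value ..., lists and objects as JSON in quotes. send_rows: Moves the arm, as the interface text tells. Its arguments: {"type":"object","properties":{"deltas":{"type":"array"},"hand":{"type":"number"},"newtons":{"type":"number"}},"required":["deltas"]}

```bash
mkdir -p pics
cat > h.py <<'E'
import numpy as np, cv2
from plant import bot
def info(n):
    i=bot.camera_info(n); K=np.array([[i['fx'],0,i['cx']],[0,i['fy'],i['cy']],[0,0,1.]])
    return K,np.array(i['distortion'],float),np.array(i['world_from_camera'],float)
def snap(n,f):
    c=info(n); im=bot.camera(n)[:,:,::-1].copy(); cv2.imwrite('pics/'+f,im); return im,c
def ray(c,uv):
    K,d,T=c; p=cv2.undistortPoints(np.array(uv,float).reshape(-1,1,2),K,d).reshape(-1,2)
    v=np.c_[p[:,0],-p[:,1],-np.ones(len(p))]@T[:3,:3].T
    return T[:3,3],v
def onz(c,uv,z):
    o,v=ray(c,uv); return o+v*((z-o[2])/v[:,2])[:,None]
def px(c,P):
    K,d,T=c; q=(np.array(P,float).reshape(-1,3)-T[:3,3])@T[:3,:3]; q=q*[1,-1,-1]
    return cv2.projectPoints(q,np.zeros(3),np.zeros(3),K,d)[0].reshape(-1,2)
E
python3 - <<'E'
from h import *
s=bot.get_state();print(s['time_s'],s['position'],np.round(s['tool_rot'],3),s['width'],s['wrist_force'])
for n in('scene','top'):
    im,c=snap(n,n+'0.png');print(n,np.round(c[0],1).tolist(),c[1],np.round(c[2],3).tolist())
E
```

```text
0.0 [ 270.92049501 -562.71345614  252.55497483] [[ 0.901  0.434 -0.001]
 [ 0.434 -0.901  0.001]
 [-0.    -0.002 -1.   ]] 85.53191730169225 [-0.16161132  0.53246526 -0.14603775]
scene [[531.7, 0.0, 284.3], [0.0, 531.7, 207.2], [0.0, 0.0, 1.0]] [0.07249455 0.         0.         0.         0.        ] [[-0.794, -0.393, 0.464, 1098.048], [0.608, -0.506, 0.612, 765.395], [-0.006, 0.767, 0.641, 856.092], [0.0, 0.0, 0.0, 1.0]]
top [[478.8, 0.0, 280.9], [0.0, 478.8, 203.1], [0.0, 0.0, 1.0]] [-0.09193168  0.          0.          0.          0.        ] [[0.016, 0.988, -0.153, 401.03], [-1.0, 0.019, 0.017, 49.297], [0.02, 0.152, 0.988, 1258.279], [0.0, 0.0, 0.0, 1.0]]
```

View pics/scene0.png

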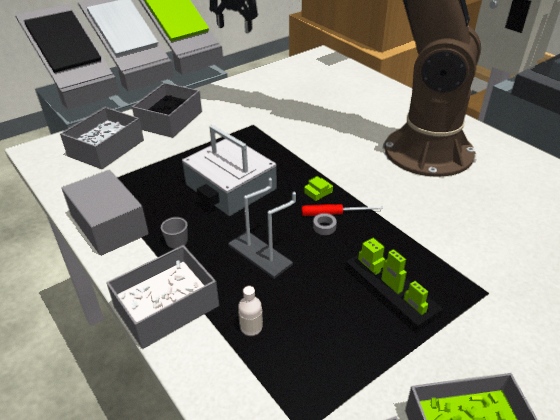

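View pics/top0.png

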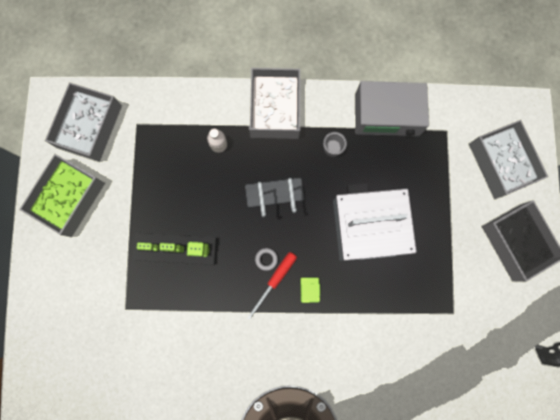

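The top view shows the box at about (376,225) with the handle bar along (348..408, 220), the stand at (276,193) with prongs pointing to −x, and the nest at about (178,248). In the scene view, the tallest module is the middle one at about (396,270).

Run:
```python
from h import *
im=cv2.imread('pics/top0.png'); c=info('top')
print('boxlid corners',np.round(onz(c,[[336,196],[408,190],[416,253],[343,260]],80),0)[:,:2].tolist())
print('bar ends',np.round(onz(c,[[348,222],[408,217]],168),0)[:,:2].tolist())
print('stand base',np.round(onz(c,[[246,184],[301,178],[304,200],[249,207]],6),0)[:,:2].tolist())
print('nest',np.round(onz(c,[[136,247],[218,250]],25),0)[:,:2].tolist())
a=cv2.resize(im[170:270,230:430],None,fx=4,fy=4,interpolation=cv2.INTER_CUBIC)
s=cv2.imread('pics/scene0.png')
b=cv2.resize(im[225:270,125:225],None,fx=4,fy=4,interpolation=cv2.INTER_CUBIC)
d=cv2.resize(s[225:335,335:450],None,fx=1.64,fy=1.64,interpolation=cv2.INTER_CUBIC)
o=np.zeros((600,800,3),np.uint8);o[:400]=a;o[400:580,:400]=b;o[400:580,410:410+d.shape[1]]=d[:180]
cv2.imwrite('pics/crop0.png',o)
```

```text
boxlid corners [[604.0, -109.0], [623.0, -292.0], [464.0, -309.0], [444.0, -126.0]]
bar ends [[528.0, -125.0], [542.0, -265.0]]
stand base [[644.0, 121.0], [663.0, -25.0], [604.0, -34.0], [582.0, 112.0]]
nest [[470.0, 400.0], [467.0, 187.0]]
```

View pics/crop0.png

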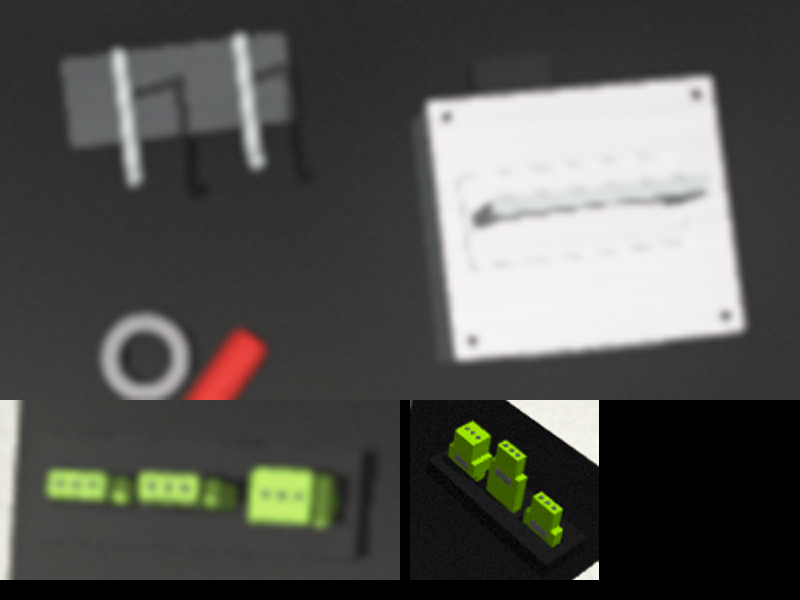

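The slot and cover have a yaw of about 6°, the stand about 7° and opens toward the robot. The tallest module is in the middle pocket. I'll go above the bar first.

```bash
cat >> h.py <<'E'
def plan(P,yaw,n,start=None):
    """rows to TCP P with tool-y axis at world angle yaw (deg), in n rows; prints mm ints"""
    s=bot.get_state(); p=np.array(s['position']); R=np.array(s['tool_rot'])
    a=np.degrees(np.arctan2(R[1,1],R[0,1])); d=(a-yaw+180)%360-180
    if d>90:d-=180
    if d<-90:d+=180
    st=(np.array(P)-p)/n; rows=[]
    for k in range(n):
        t=np.radians(a-d*k/n); y=np.array([np.cos(t),np.sin(t),0]); x=np.array([-y[1],y[0],0])
        x=-np.cross([0,0,-1],y)*-1 if 0 else np.cross(y,[0,0,-1])
        rows.append([round(float(x@st)/1000,4),round(float(y@st)/1000,4),round(-st[2]/1000,4),round(d/n,2)])
    print('yaw now',round(a,2),'turn',round(d,2),'pos',np.round(p,1)); 
    for r in rows: print(r)
def st():
    s=bot.get_state();R=np.array(s['tool_rot']);print('t',s['time_s'],'p',np.round(s['position'],1),'yaw',np.round(np.degrees(np.arctan2(R[1,1],R[0,1])),2),'w',round(s['width'],1),'g',round(s['grip_force'],1),'F',np.round(s['wrist_force'],1),'M',np.round(s['moment'],2),'j7',round(s['joints'][6],1))
E
python3 - <<'E'
from h import *
plan([535,-195,300],6,13)
E
```

```text
yaw now -64.29 turn -70.29 pos [ 270.9 -562.7  252.6]
[0.0306, -0.0167, np.float64(-0.0036), np.float64(-5.41)]
[0.032, -0.0137, np.float64(-0.0036), np.float64(-5.41)]
[0.0332, -0.0106, np.float64(-0.0036), np.float64(-5.41)]
[0.034, -0.0075, np.float64(-0.0036), np.float64(-5.41)]
[0.0346, -0.0042, np.float64(-0.0036), np.float64(-5.41)]
[0.0348, -0.001, np.float64(-0.0036), np.float64(-5.41)]
[0.0347, 0.0023, np.float64(-0.0036), np.float64(-5.41)]
[0.0344, 0.0056, np.float64(-0.0036), np.float64(-5.41)]
[0.0337, 0.0088, np.float64(-0.0036), np.float64(-5.41)]
[0.0327, 0.0119, np.float64(-0.0036), np.float64(-5.41)]
[0.0314, 0.015, np.float64(-0.0036), np.float64(-5.41)]
[0.0299, 0.0179, np.float64(-0.0036), np.float64(-5.41)]
[0.0281, 0.0206, np.float64(-0.0036), np.float64(-5.41)]
```

Emit:
send_rows --deltas '[[[0.031,-0.017,-0.004,-5.4],[0.032,-0.014,-0.004,-5.4],[0.033,-0.011,-0.004,-5.4],[0.034,-0.0075,-0.004,-5.4],[0.035,-0.004,-0.004,-5.4]]]' --hand -1

```text
time_s: 0.52
position: [373.3, -419.1, 273.2]
tool_rot: [[0.602, 0.798, -0.001], [0.798, -0.602, 0.0], [-0.0, -0.001, -1.0]]
wrist_force: [1.0, -0.4, -0.6]
width: 85.5
grip_force: 0.0
```

Emit:
send_rows --deltas '[[[0.035,-0.001,-0.004,-5.4],[0.035,0.002,-0.004,-5.4],[0.034,0.0055,-0.004,-5.4],[0.034,0.009,-0.003,-5.4],[0.033,0.012,-0.003,-5.4]]]'

```text
time_s: 0.93
position: [475.2, -277.0, 291.4]
tool_rot: [[0.174, 0.985, -0.0], [0.985, -0.174, -0.0], [-0.0, -0.0, -1.0]]
wrist_force: [0.7, -0.3, -0.5]
width: 85.5
grip_force: 0.0
```

Emit:
send_rows --deltas '[[[0.031,0.015,-0.003,-5.4],[0.03,0.018,-0.003,-5.4],[0.028,0.02,-0.003,-5.4],[0,0,0,0],[0,0,0,0]]]'

```text
time_s: 1.35
position: [536.2, -191.8, 300.0]
tool_rot: [[-0.107, 0.994, -0.0], [0.994, 0.107, 0.001], [0.001, 0.0, -1.0]]
wrist_force: [-0.9, 0.1, -0.8]
width: 85.4
grip_force: 0.0
```

Run:
```python
from h import *
st(); im,c=snap('wrist','w1.png'); print(np.round(c[2],3).tolist(), np.round(c[0],1).tolist(),c[1])
```

```text
t 1.35 p [ 536.2 -191.8  300. ] yaw 6.16 w 85.4 g 0.0 F [-0.9  0.1 -0.8] M [ 0.03 -0.01 -0.  ] j7 13.2
[[0.994, -0.101, -0.035, 526.691], [0.107, 0.94, 0.325, -108.135], [-0.0, -0.327, 0.945, 421.208], [0.0, 0.0, 0.0, 1.0]] [[375.2, 0.0, 282.2], [0.0, 375.2, 218.8], [0.0, 0.0, 1.0]] [-0.03469423  0.          0.          0.          0.        ]
```

View pics/w1.png

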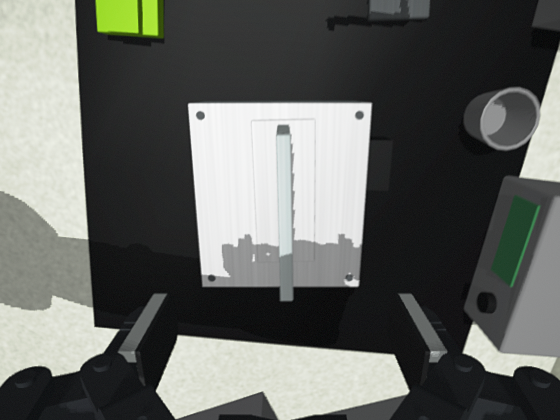

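The wrist view shows the lid with corners at (189,103), (371,103), (360,287) and (202,287). The bar top runs from about (283,133) to (287,300), and the cover outline is (251..315, 119).

Run:
```python
from h import *
c=info('wrist')
for z in(80,88):
    p=onz(c,[[189,103],[371,103],[361,287],[202,287]],z)[:,:2];print(z,p.round(1).tolist(),[np.linalg.norm(p[i]-p[i-1]).round(1) for i in range(4)])
for z in(165,173):
    p=onz(c,[[276.5,134],[290.5,134],[293.5,300],[279.5,300]],z)[:,:2];print(z,p.round(1).tolist(),[np.linalg.norm(p[i]-p[i-1]).round(1) for i in range(4)],p.mean(0))
p=onz(c,[[251,120],[315,120]],86)[:,:2];print(p,np.linalg.norm(p[1]-p[0]))
```

```text
80 [[445.9, -129.7], [604.0, -113.3], [626.3, -293.3], [463.4, -310.3]] [np.float64(181.4), np.float64(158.9), np.float64(181.3), np.float64(163.7)]
88 [[447.8, -129.3], [602.1, -113.3], [623.9, -289.0], [464.9, -305.6]] [np.float64(177.1), np.float64(155.2), np.float64(177.1), np.float64(159.9)]
165 [[525.0, -138.9], [534.3, -138.0], [550.7, -264.4], [539.8, -265.5]] [np.float64(127.4), np.float64(9.4), np.float64(127.5), np.float64(10.9)] [ 537.44684532 -201.69512679]
173 [[525.0, -138.0], [534.0, -137.1], [549.9, -259.5], [539.4, -260.6]] [np.float64(123.4), np.float64(9.1), np.float64(123.5), np.float64(10.6)] [ 537.0927595  -198.82967709]
[[ 501.41277717 -138.22386356]
 [ 556.66052142 -132.48429333]] 55.54507999461744
```

Emit:
send_rows --deltas '[[[-0.005,0,0.025,-0.5],[-0.005,0,0.035,0],[0,0,0.035,0],[0,0,0.03,0],[0,0,0.014,0]]]'

```text
time_s: 1.82
position: [533.0, -205.8, 157.1]
tool_rot: [[-0.108, 0.994, -0.006], [0.994, 0.108, 0.001], [0.001, -0.006, -1.0]]
wrist_force: [-0.9, 0.1, 0.4]
width: 85.9
grip_force: 0.0
```

Emit:
send_rows --deltas '[[[0,0,0,0],[0,0,0,0],[0,0,0,0],[0,0,0,0],[0,0,0,0]]]' --hand 1 --newtons 50

```text
time_s: 2.23
position: [537.1, -204.6, 162.8]
tool_rot: [[-0.111, 0.994, 0.002], [0.994, 0.111, -0.001], [-0.001, 0.002, -1.0]]
wrist_force: [0.5, -0.4, 0.3]
width: 25.5
grip_force: 0.0
```

Emit:
send_rows --deltas '[[[0,0,0,0],[0,0,0,0],[0,0,0,0],[0,0,0,0],[0,0,0,0]]]'

```text
time_s: 2.65
position: [537.2, -204.3, 162.0]
tool_rot: [[-0.112, 0.994, 0.002], [0.994, 0.112, -0.001], [-0.001, 0.002, -1.0]]
wrist_force: [2.1, -0.7, 5.1]
width: 8.6
grip_force: 51.1
```

Run:
```python
from h import *
st(); c=info('top')
# stand: tips and upper bends in top view, refined by brightness
im=cv2.imread('pics/top0.png');g=cv2.cvtColor(im,cv2.COLOR_BGR2GRAY)
m=(g>120).astype(np.uint8);m[:, :240]=0;m[:175]=0;m[225:]=0;m[:,315:]=0
n,l,s,ce=cv2.connectedComponentsWithStats(m)
for i in range(1,n):
    if s[i,4]>30:
        r=cv2.minAreaRect(np.argwhere(l==i)[:,::-1].astype(np.float32));b=cv2.boxPoints(r);print(s[i],r,b.round(1).tolist())
s0=cv2.imread('pics/scene0.png')[165:285,220:310];cv2.imwrite('pics/hook.png',cv2.resize(s0,None,fx=5,fy=5,interpolation=cv2.INTER_CUBIC))
```

```text
t 2.65 p [ 537.2 -204.3  162. ] yaw 6.41 w 8.6 g 51.1 F [ 2.1 -0.7  5.1] M [-0.09 -0.25  0.01] j7 11.0
[287 178   9  34 155] ((291.18121337890625, 194.60916137695312), (33.503501892089844, 4.956138610839844), 82.40535736083984) [[286.5, 178.3000030517578], [291.3999938964844, 177.6999969482422], [295.8999938964844, 210.89999389648438], [290.8999938964844, 211.5]]
[257 182   8  34 153] ((260.91046142578125, 198.57861328125), (33.371337890625, 4.956139087677002), 82.40535736083984) [[256.20001220703125, 182.39999389648438], [261.20001220703125, 181.6999969482422], [265.6000061035156, 214.8000030517578], [260.70001220703125, 215.39999389648438]]
```

View pics/hook.png

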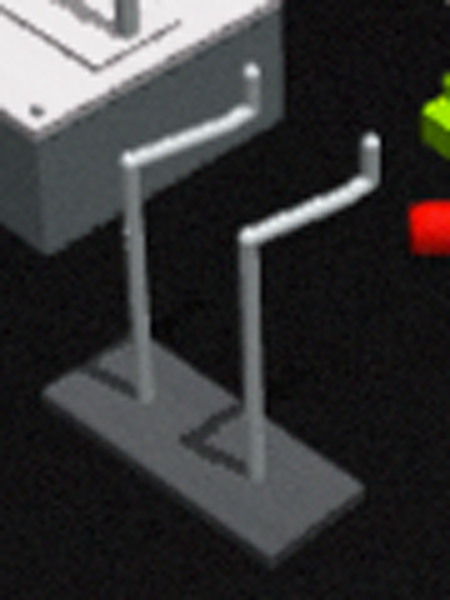

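The crop shows the tips at full-frame pixels (270,179) and (294,193), and the bends at (245.6,197) and (269.4,212.4).

Run:
```python
from h import *
ct,cs=info('top'),info('scene')
def tri(a,b):
    o1,v1=ray(ct,a);o2,v2=ray(cs,b);v1=v1[0]/np.linalg.norm(v1);v2=v2[0]/np.linalg.norm(v2)
    t=np.linalg.lstsq(np.c_[v1,-v2],o2-o1,rcond=None)[0];p,q=o1+t[0]*v1,o2+t[1]*v2;return ((p+q)/2).round(1),np.linalg.norm(p-q).round(1)
L=dict(tipN=([293.2,209.7],[270,179]),tipP=([262.9,213.5],[294.2,193]),bendN=([289.3,179.8],[245.6,197]),bendP=([259,183.8],[269.4,212.4]))
for k,(a,b) in L.items(): print(k,tri(a,b),'top@158',onz(ct,a,158).round(1)[0][:2],'scene@158',onz(cs,b,158).round(1)[0][:2])
plan([537,-204,280],6.5,4)
```

```text
tipN (array([556.9,   0.9, 155.2]), np.float64(1.0)) top@158 [556.1   1.4] scene@158 [559.4   3.6]
tipP (array([546. ,  71.8, 155.1]), np.float64(0.6)) top@158 [545.9  71.5] scene@158 [548.1  74.8]
bendN (array([629.2,  10.9, 146.5]), np.float64(0.5)) top@158 [626.7  11.4] scene@158 [637.   22.9]
bendP (array([618.4,  82.3, 145.7]), np.float64(0.8)) top@158 [615.7  82.2] scene@158 [627.   93.7]
yaw now 6.41 turn -0.09 pos [ 537.2 -204.3  162. ]
[0.0001, -0.0, np.float64(-0.0295), np.float64(-0.02)]
[0.0001, -0.0, np.float64(-0.0295), np.float64(-0.02)]
[0.0001, -0.0, np.float64(-0.0295), np.float64(-0.02)]
[0.0001, -0.0, np.float64(-0.0295), np.float64(-0.02)]
```

Emit:
send_rows --deltas '[[[0,0,-0.005,0],[0,0,-0.02,0],[0,0,-0.028,0],[0,0,-0.028,0],[0,0,-0.02,0]]]' --newtons 80

```text
time_s: 3.07
position: [536.0, -203.9, 264.1]
tool_rot: [[-0.112, 0.994, -0.0], [0.994, 0.112, 0.0], [0.0, -0.0, -1.0]]
wrist_force: [0.5, -0.2, -2.0]
width: 8.5
grip_force: 78.1
```

Emit:
send_rows --deltas '[[[0.008,-0.001,0,-0.15],[0.016,-0.003,0,-0.15],[0.022,-0.004,0,-0.2],[0.023,-0.004,0,-0.2],[0.023,-0.004,0,-0.2]]]'

```text
time_s: 3.48
position: [507.3, -112.4, 260.3]
tool_rot: [[-0.128, 0.992, -0.004], [0.992, 0.128, 0.001], [0.002, -0.004, -1.0]]
wrist_force: [-0.1, 0.7, -1.6]
width: 8.3
grip_force: 78.0
```

Emit:
send_rows --deltas '[[[0.023,-0.004,0,-0.2],[0.023,-0.004,0,-0.2],[0.023,-0.004,0,-0.2],[0.023,-0.004,0,-0.2],[0.022,-0.003,0,-0.2]]]'

```text
time_s: 3.9
position: [472.6, -2.1, 260.5]
tool_rot: [[-0.146, 0.989, -0.004], [0.989, 0.146, -0.0], [0.001, -0.004, -1.0]]
wrist_force: [-0.4, 0.9, -1.7]
width: 8.4
grip_force: 78.0
```

Emit:
send_rows --deltas '[[[0.016,-0.002,0,0],[0.009,-0.001,0,0],[0,0,0,0],[0,0,0,0],[0,0,0,0]]]'

```text
time_s: 4.32
position: [468.7, 19.0, 261.7]
tool_rot: [[-0.143, 0.99, -0.001], [0.99, 0.143, -0.001], [-0.0, -0.001, -1.0]]
wrist_force: [-0.6, 0.2, -3.0]
width: 8.6
grip_force: 78.0
```

Run:
```python
from h import *
st(); im,c=snap('wrist','w2.png'); t,_=snap('top','t2.png'); s,_=snap('scene','s2.png')
o=np.zeros((420,800,3),np.uint8);o[:,:560]=im
o[:220,560:]=cv2.resize(t[160:270,230:350],(240,220));o[220:,560:]=cv2.resize(s[140:240,210:330],(240,200));cv2.imwrite('pics/c2.png',o)
plan([472.8,22.3,177],8.3,4)
```

```text
t 4.3167 p [468.7  19.  261.7] yaw 8.25 w 8.6 g 78.0 F [-0.6  0.2 -3. ] M [-0.02  0.    0.05] j7 -8.0
yaw now 8.2 turn -0.1 pos [469.   19.  262.1]
[0.0007, 0.0011, np.float64(0.0213), np.float64(-0.02)]
[0.0007, 0.0011, np.float64(0.0213), np.float64(-0.02)]
[0.0007, 0.0011, np.float64(0.0213), np.float64(-0.02)]
[0.0007, 0.0011, np.float64(0.0213), np.float64(-0.02)]
```

View pics/c2.png

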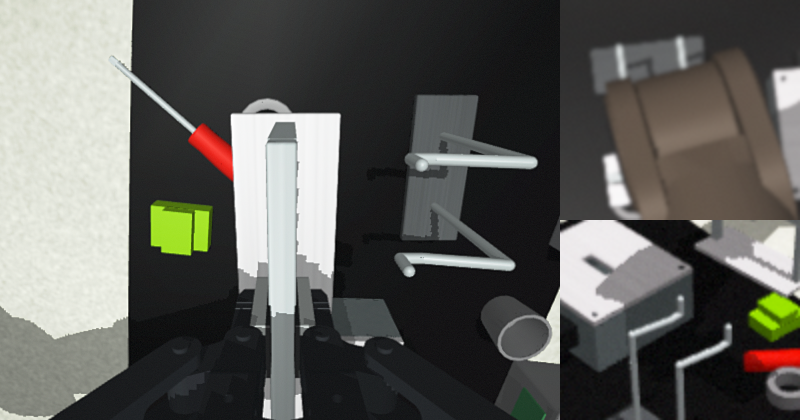

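The cover hangs straight in the grip. The tips appear in the wrist view near (421,166) and (407,270), and the slot is exposed in the scene view.

Run:
```python
from h import *
c=info('wrist'); cs=info('scene')
print(onz(c,[[421,166],[407,270]],158).round(1)); print(px(c,[[546,71.8,156],[556.9,.9,156],[546,71.8,140],[556.9,.9,140]]).round(0))
# slot in scene view
s=cv2.imread('pics/s2.png');g=cv2.cvtColor(s,cv2.COLOR_BGR2GRAY)[140:215,180:290];m=(g<75).astype(np.uint8)
n,l,S,ce=cv2.connectedComponentsWithStats(m)
for i in range(1,n):
    if 20<S[i,4]<400:
        r=cv2.minAreaRect(np.argwhere(l==i)[:,::-1].astype(np.float32));b=cv2.boxPoints(r)+[180,140];print(S[i]+[180,140,0,0,0],onz(cs,b,80)[:,:2].round(0).tolist(),onz(cs,[ce[i]+[180,140]],80).round(1))
```

```text
[[546.2  70.7 158. ]
 [555.4   1.  158. ]]
[[420. 164.]
 [408. 269.]
 [411. 159.]
 [401. 259.]]
[271 206  19   9  91] [[558.0, 3.0], [526.0, 28.0], [543.0, 50.0], [575.0, 25.0]] [[548.9  34.6  80. ]]
```

Emit:
send_rows --deltas '[[[0.001,0.001,0.015,0],[0.001,0.001,0.023,0],[0.001,0.001,0.023,0],[0,0.001,0.018,0],[0,0,0.005,0]]]'

```text
time_s: 4.88
position: [471.2, 22.7, 175.8]
tool_rot: [[-0.143, 0.99, -0.004], [0.99, 0.143, -0.0], [0.0, -0.004, -1.0]]
wrist_force: [-0.5, 0.3, -1.0]
width: 8.8
grip_force: 78.1
```

Emit:
send_rows --deltas '[[[0,0.006,0,0],[0,0.014,0,0],[0,0.014,0,0],[0,0.008,0,0],[0,0,0,0]]]'

```text
time_s: 5.3
position: [516.4, 29.9, 179.4]
tool_rot: [[-0.144, 0.99, 0.003], [0.99, 0.144, 0.001], [0.0, 0.003, -1.0]]
wrist_force: [-0.2, -0.2, -1.3]
width: 8.7
grip_force: 78.1
```

Run:
```python
from h import *
st(); plan([561.8,35.3,177],8.3,5)
```

```text
t 5.3 p [516.4  29.9 179.4] yaw 8.27 w 8.7 g 78.1 F [-0.2 -0.2 -1.3] M [-0.01 -0.02  0.04] j7 -13.5
yaw now 8.27 turn -0.03 pos [516.4  29.9 179.4]
[-0.0002, 0.0091, np.float64(0.0005), np.float64(-0.01)]
[-0.0002, 0.0091, np.float64(0.0005), np.float64(-0.01)]
[-0.0002, 0.0091, np.float64(0.0005), np.float64(-0.01)]
[-0.0002, 0.0091, np.float64(0.0005), np.float64(-0.01)]
[-0.0002, 0.0091, np.float64(0.0005), np.float64(-0.01)]
```

Emit:
send_rows --deltas '[[[0,0.008,0,0],[-0.001,0.014,0,0],[0,0.014,0,0],[0,0.01,0,0],[0,0,0,0]]]'

```text
time_s: 5.72
position: [561.3, 35.6, 178.6]
tool_rot: [[-0.144, 0.99, 0.001], [0.99, 0.144, 0.001], [0.0, 0.001, -1.0]]
wrist_force: [0.4, -0.4, -0.7]
width: 8.5
grip_force: 78.1
```

Emit:
send_rows --deltas '[[[0,0,0,0],[0,0,0.006,0],[0,0,0.006,0],[0,0,0.006,0],[0,0,0,0]]]'

```text
time_s: 6.13
position: [560.7, 35.4, 159.3]
tool_rot: [[-0.144, 0.99, 0.002], [0.99, 0.144, 0.001], [0.0, 0.003, -1.0]]
wrist_force: [8.3, 0.4, -7.0]
width: 8.4
grip_force: 78.6
```

Run:
```python
from h import *
st(); snap('scene','s3.png')
```

```text
t 6.1333 p [560.7  35.4 159.3] yaw 8.3 w 8.4 g 78.6 F [ 8.3  0.4 -7. ] M [ 0.14 -1.65 -0.03] j7 -14.5
```

Emit:
send_rows --deltas '[[[0,0,0,0],[0,0,0,0],[0,0,0,0]]]'

```text
time_s: 6.43
position: [560.7, 35.4, 159.9]
tool_rot: [[-0.144, 0.99, 0.002], [0.99, 0.144, 0.001], [0.0, 0.002, -1.0]]
wrist_force: [8.1, 1.0, -7.0]
width: 8.9
grip_force: 78.7
```

Run:
```python
from h import *
st(); s,_=snap('scene','s4.png'); w,_=snap('wrist','w4.png')
o=np.zeros((420,800,3),np.uint8);o[:,:400]=cv2.resize(s[130:270,200:334],(400,420),interpolation=cv2.INTER_CUBIC);o[:,400:]=w[:,160:560];cv2.imwrite('pics/c4.png',o)
```

```text
t 6.4333 p [560.7  35.4 159.9] yaw 8.3 w 8.9 g 78.7 F [ 8.1  1.  -7. ] M [ 0.16 -1.48 -0.  ] j7 -14.5
```

View pics/c4.png

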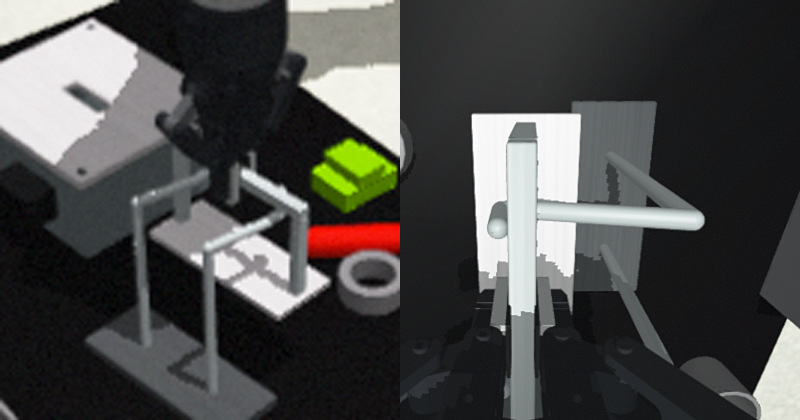

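The bar is behind the tips but appears to be touching their inner faces, with +x force. I'll shift 3 mm further in.

Emit:
send_rows --deltas '[[[0,0.0015,0,0],[0,0.0015,0,0],[0,0,0,0],[0,0,0,0]]]'

```text
time_s: 6.87
position: [562.0, 35.7, 159.9]
tool_rot: [[-0.145, 0.989, -0.001], [0.989, 0.145, -0.0], [-0.0, -0.001, -1.0]]
wrist_force: [0.4, 0.1, -2.5]
width: 8.4
grip_force: 79.4
```

Run:
```python
from h import *
st()
```

```text
t 6.8667 p [562.   35.7 159.9] yaw 8.32 w 8.4 g 79.4 F [ 0.4  0.1 -2.5] M [-0.01 -0.02 -0.05] j7 -14.5
```

Contact is gone. I'll lower another ~12 mm.

Emit:
send_rows --deltas '[[[0,0.0005,0.004,0],[0,0,0.004,0],[0,0,0.002,0],[0,0,0,0],[0,0,0,0]]]'

```text
time_s: 7.28
position: [562.9, 35.8, 150.0]
tool_rot: [[-0.145, 0.989, -0.001], [0.989, 0.145, -0.0], [0.0, -0.001, -1.0]]
wrist_force: [-0.1, -0.3, -1.5]
width: 8.3
grip_force: 79.4
```

Emit:
send_rows --deltas '[[[0,0,0.002,0],[0,0,0.001,0],[0,0,0,0],[0,0,0,0]]]'

```text
time_s: 7.62
position: [563.0, 35.9, 147.3]
tool_rot: [[-0.145, 0.989, -0.0], [0.989, 0.145, -0.0], [-0.0, -0.0, -1.0]]
wrist_force: [0.1, -0.2, -1.2]
width: 8.2
grip_force: 79.4
```

Emit:
send_rows --deltas '[[[0,0,0.001,0],[0,0,0.001,0],[0,0,0,0],[0,0,0,0]]]'

```text
time_s: 7.95
position: [563.3, 35.9, 146.4]
tool_rot: [[-0.144, 0.99, 0.001], [0.99, 0.144, -0.0], [-0.0, 0.001, -1.0]]
wrist_force: [-4.2, 0.1, 9.9]
width: 8.6
grip_force: 81.0
```

Run:
```python
from h import *
st()
```

```text
t 7.95 p [563.3  35.9 146.4] yaw 8.31 w 8.6 g 81.0 F [-4.2  0.1  9.9] M [-0.19  0.75  0.01] j7 -15.1
```

Seated: about 10 N upward on the tool. I'll ease the load, release and rise.

Emit:
send_rows --deltas '[[[0,0,-0.0008,0],[0,0,0,0],[0,0,0,0]]]'

```text
time_s: 8.2
position: [563.3, 35.9, 146.5]
tool_rot: [[-0.145, 0.989, 0.001], [0.989, 0.145, -0.0], [-0.0, 0.001, -1.0]]
wrist_force: [-1.6, -0.1, 5.1]
width: 8.6
grip_force: 80.3
```

Emit:
send_rows --deltas '[[[0,0,0,0],[0,0,0,0],[0,0,0,0],[0,0,0,0],[0,0,0,0]]]' --hand 0

```text
time_s: 8.62
position: [563.1, 35.8, 146.0]
tool_rot: [[-0.145, 0.99, -0.0], [0.99, 0.145, 0.0], [0.0, -0.0, -1.0]]
wrist_force: [-0.5, 0.0, 0.3]
width: 42.6
grip_force: 0.0
```

Emit:
send_rows --deltas '[[[0,0,-0.005,0],[0,0,-0.015,0],[0,0,-0.025,0],[0,0,-0.035,0],[0,0,-0.035,0]]]'

```text
time_s: 9.03
position: [562.4, 35.9, 262.2]
tool_rot: [[-0.145, 0.989, -0.002], [0.989, 0.145, 0.0], [0.0, -0.002, -1.0]]
wrist_force: [0.0, -0.1, 0.6]
width: 42.9
grip_force: 0.0
```

Run:
```python
from h import *
st(); s,_=snap('scene','s5.png'); w,_=snap('wrist','w5.png');t,c=snap('top','t5.png')
o=np.zeros((420,800,3),np.uint8);o[:,:400]=cv2.resize(s[130:270,200:334],(400,420),interpolation=cv2.INTER_CUBIC);o[:,400:]=w[:,160:560];cv2.imwrite('pics/c5.png',o)
# nest modules
ct=c; im=cv2.imread('pics/top0.png'); hsv=cv2.cvtColor(im,cv2.COLOR_BGR2HSV)
m=cv2.inRange(hsv,(30,110,150),(50,255,255));m[:,:125]=0;m[:225]=0;m[:,225:]=0;m[270:]=0
n,l,S,ce=cv2.connectedComponentsWithStats(m)
for i in range(1,n):
    if S[i,4]>20: print(S[i],ce[i].round(1),onz(ct,ce[i],107).round(1),onz(ct,ce[i],80).round(1))
```

```text
t 9.0333 p [562.4  35.9 262.2] yaw 8.33 w 42.9 g 0.0 F [ 0.  -0.1  0.6] M [ 0.02 -0.01 -0.02] j7 -11.0
[137 243  15   7  94] [143.8 245.9] [[468.5 357.5 107. ]] [[470.1 364.8  80. ]]
[160 243  15   8  93] [166.8 246.4] [[468.4 301.9 107. ]] [[470.  307.9  80. ]]
[187 242  16  14 205] [194.7 248.7] [[464.4 234.3 107. ]] [[465.9 238.6  80. ]]
```

View pics/c5.png

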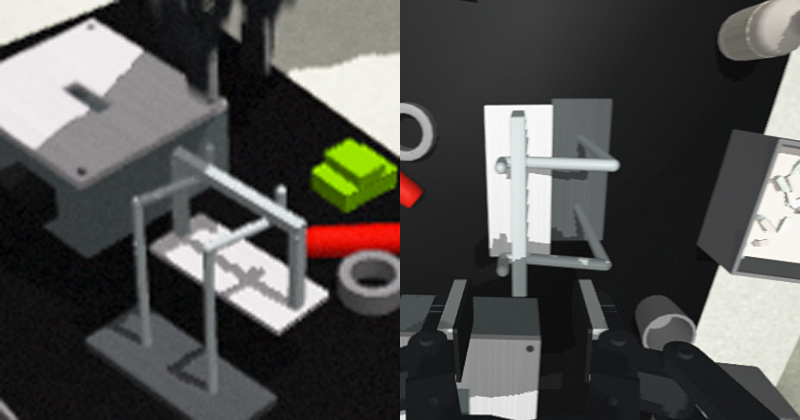

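The cover is hanging by its bar on both prongs, with the gripper clear. Next, the nest.

Run:
```python
from h import *
plan([468.5,301,262],-2.1,9)
```

```text
yaw now 8.31 turn 10.41 pos [564.7  36.4 264.4]
[0.0306, -0.0063, np.float64(0.0003), np.float64(1.16)]
[0.0305, -0.0069, np.float64(0.0003), np.float64(1.16)]
[0.0304, -0.0076, np.float64(0.0003), np.float64(1.16)]
[0.0302, -0.0082, np.float64(0.0003), np.float64(1.16)]
[0.03, -0.0088, np.float64(0.0003), np.float64(1.16)]
[0.0298, -0.0094, np.float64(0.0003), np.float64(1.16)]
[0.0296, -0.01, np.float64(0.0003), np.float64(1.16)]
[0.0294, -0.0106, np.float64(0.0003), np.float64(1.16)]
[0.0292, -0.0112, np.float64(0.0003), np.float64(1.16)]
```

Emit:
send_rows --deltas '[[[0.03,-0.006,0,1.2],[0.03,-0.007,0,1.2],[0.03,-0.008,0,1.2],[0.03,-0.008,0,1.2],[0.03,-0.009,0,1.2]]]'

```text
time_s: 9.6
position: [508.8, 182.0, 260.3]
tool_rot: [[-0.039, 0.999, -0.001], [0.999, 0.039, -0.001], [-0.001, -0.001, -1.0]]
wrist_force: [0.6, -0.1, 0.7]
width: 43.0
grip_force: 0.0
```

Emit:
send_rows --deltas '[[[0.03,-0.009,0,1.1],[0.03,-0.01,0,1.1],[0.03,-0.011,0,1.1],[0.03,-0.011,0,1.1],[0,0,0,0]]]'

```text
time_s: 10.02
position: [463.3, 307.5, 260.7]
tool_rot: [[0.029, 1.0, -0.002], [1.0, -0.029, 0.003], [0.003, -0.002, -1.0]]
wrist_force: [-1.2, -0.7, -0.2]
width: 42.3
grip_force: 0.0
```

Emit:
send_rows --deltas '[[[0,0,0,0],[0,0,0,0],[0,0,0,0]]]'

```text
time_s: 10.27
position: [467.9, 299.3, 260.5]
tool_rot: [[0.038, 0.999, -0.001], [0.999, -0.038, -0.001], [-0.001, -0.0, -1.0]]
wrist_force: [0.4, -1.4, -0.7]
width: 43.0
grip_force: 0.0
```

Run:
```python
from h import *
st(); im,c=snap('wrist','w6.png')
hsv=cv2.cvtColor(im,cv2.COLOR_BGR2HSV); m=cv2.inRange(hsv,(28,90,60),(50,255,255))
b=cv2.inRange(hsv,(28,90,190),(50,255,255))
for M in(m,b):
    n,l,S,ce=cv2.connectedComponentsWithStats(M)
    for i in range(1,n):
        if S[i,4]>150: print(S[i],ce[i].round(1))
print('expected module top', px(c,[[468.4-7,302+17,107],[468.4+7,302+17,107],[468.4+7,302-17,107],[468.4-7,302-17,107]]).round(0).tolist())
```

```text
t 10.2667 p [467.9 299.3 260.5] yaw -2.18 w 43.0 g 0.0 F [ 0.4 -1.4 -0.7] M [-0.06  0.   -0.01] j7 -51.6
[275  78  19  59 994] [283.9 106.8]
[ 266  150   36  133 3360] [283.8 226.1]
[276  79  17  57 767] [283.8 104.8]
[276 162  17   9 153] [284. 166.]
[276 179  18  43 603] [284.4 199.6]
[268 227  32   8 179] [284.8 229.9]
expected module top [[273.0, 180.0], [292.0, 179.0], [293.0, 222.0], [275.0, 223.0]]
```

View pics/w6.png

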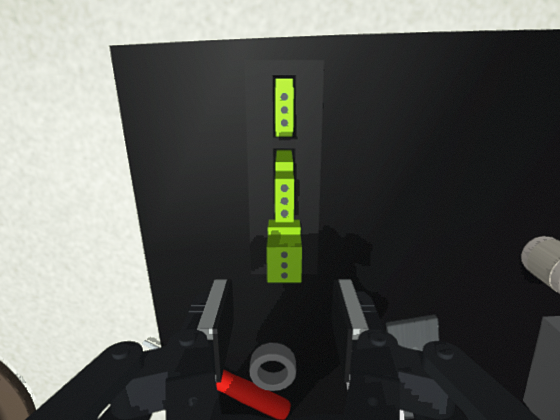

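The module's top face is at columns 276–294 and rows 179–222. The short one is above it and the thick one below.

Run:
```python
from h import *
c=info('wrist')
p=onz(c,[[276,179],[293.5,179],[294,222],[276.5,222]],107);print(p.round(1).tolist(),p.mean(0).round(1))
plan([*p.mean(0)[:2],96],-2.2,5)
```

```text
[[463.6, 319.6, 107.0], [476.7, 319.1, 107.0], [476.1, 285.0, 107.0], [462.5, 285.5, 107.0]] [469.7 302.3 107. ]
yaw now -2.2 turn -0.0 pos [468.1 299.3 260.6]
[0.0006, 0.0003, np.float64(0.0329), np.float64(-0.0)]
[0.0006, 0.0003, np.float64(0.0329), np.float64(-0.0)]
[0.0006, 0.0003, np.float64(0.0329), np.float64(-0.0)]
[0.0006, 0.0003, np.float64(0.0329), np.float64(-0.0)]
[0.0006, 0.0003, np.float64(0.0329), np.float64(-0.0)]
```

Emit:
send_rows --deltas '[[[0.001,0.001,0.028,0],[0.001,0.0005,0.038,0],[0.001,0,0.038,0],[0,0,0.035,0],[0,0,0.018,0]]]'

```text
time_s: 10.73
position: [468.2, 300.9, 100.1]
tool_rot: [[0.038, 0.999, -0.004], [0.999, -0.038, -0.003], [-0.003, -0.004, -1.0]]
wrist_force: [-0.2, -0.5, -0.3]
width: 42.5
grip_force: 0.0
```

Emit:
send_rows --deltas '[[[0,0,0.004,0],[0,0,0.003,0],[0,0,0,0],[0,0,0,0]]]'

```text
time_s: 11.07
position: [470.1, 304.1, 98.6]
tool_rot: [[0.037, 0.999, 0.002], [0.999, -0.037, 0.001], [0.001, 0.002, -1.0]]
wrist_force: [0.7, 0.0, 1.0]
width: 42.7
grip_force: 0.0
```

Emit:
send_rows --deltas '[[[0,0,0,0],[0,0,0,0],[0,0,0,0],[0,0,0,0],[0,0,0,0]]]' --hand 1 --newtons 40

```text
time_s: 11.48
position: [469.6, 304.1, 98.3]
tool_rot: [[0.037, 0.999, 0.002], [0.999, -0.037, 0.001], [0.001, 0.002, -1.0]]
wrist_force: [-0.7, -1.0, 5.7]
width: 13.6
grip_force: 39.6
```

Emit:
send_rows --deltas '[[[0,0,0,0],[0,0,0,0],[0,0,0,0]]]'

```text
time_s: 11.73
position: [469.6, 304.1, 98.3]
tool_rot: [[0.037, 0.999, 0.002], [0.999, -0.037, 0.001], [0.001, 0.002, -1.0]]
wrist_force: [-0.8, -0.9, 6.4]
width: 13.4
grip_force: 39.6
```

Emit:
send_rows --deltas '[[[0,0,-0.005,0],[0,0,-0.012,0],[0,0,-0.025,0],[0,0,-0.035,0],[0,0,-0.035,0]]]' --newtons 60

```text
time_s: 12.15
position: [468.4, 303.4, 210.9]
tool_rot: [[0.036, 0.999, -0.001], [0.999, -0.036, -0.0], [-0.001, -0.001, -1.0]]
wrist_force: [0.9, -0.0, -0.7]
width: 13.3
grip_force: 58.9
```

Emit:
send_rows --deltas '[[[0,0,-0.025,0],[0,0,-0.013,0],[0,0,0,0],[0,0,0,0]]]'

```text
time_s: 12.48
position: [469.2, 303.8, 248.2]
tool_rot: [[0.037, 0.999, 0.002], [0.999, -0.037, 0.001], [0.001, 0.002, -1.0]]
wrist_force: [-0.3, -0.4, -1.8]
width: 13.2
grip_force: 59.0
```

Run:
```python
from h import *
st(); 
def slots(n,roi,th):
    im,c=snap(n,n[0]+'7.png'); x0,y0,x1,y1=roi; g=cv2.cvtColor(im,cv2.COLOR_BGR2GRAY)[y0:y1,x0:x1]
    N,l,S,ce=cv2.connectedComponentsWithStats((g<th).astype(np.uint8))
    for i in range(1,N):
        if S[i,4]<10: continue
        r=cv2.minAreaRect(np.argwhere(l==i)[:,::-1].astype(np.float32));b=cv2.boxPoints(r)+[x0,y0]
        q=onz(c,b,80)[:,:2]; print(n,S[i]+[x0,y0,0,0,0],q.round(0).tolist(),q.mean(0).round(1),onz(c,[ce[i]+[x0,y0]],80)[0].round(1))
slots('top',(340,190,412,256),110); slots('scene',(190,145,272,190),110)
w,c=snap('wrist','w7.png');hsv=cv2.cvtColor(w,cv2.COLOR_BGR2HSV);m=cv2.inRange(hsv,(28,90,40),(50,255,255))
N,l,S,ce=cv2.connectedComponentsWithStats(m)
for i in range(1,N):
    if S[i,4]>100: print('w',S[i],ce[i].round(1))
p=bot.get_state()['position'];print(p)
```

```text
t 12.4833 p [469.2 303.8 248.2] yaw -2.09 w 13.2 g 59.0 F [-0.3 -0.4 -1.8] M [-0.04  0.03 -0.  ] j7 -52.4
top [340 190  44   4 109] [[619.0, -119.0], [621.0, -228.0], [614.0, -228.0], [612.0, -119.0]] [ 616.4 -173.5] [ 617.5 -159.6   80. ]
top [409 190   3  21  43] [[623.0, -295.0], [623.0, -300.0], [572.0, -299.0], [572.0, -294.0]] [ 597.3 -296.8] [ 602.8 -297.8   80. ]
top [340 238   2  18  27] [[499.0, -119.0], [499.0, -121.0], [457.0, -121.0], [457.0, -119.0]] [ 477.6 -119.9] [ 473.8 -119.5   80. ]
top [398 254  14   2  19] [[461.0, -263.0], [461.0, -296.0], [459.0, -296.0], [458.0, -263.0]] [ 459.9 -279.8] [ 459.4 -282.7   80. ]
scene [190 145  21  10  87] [[593.0, -315.0], [529.0, -322.0], [536.0, -299.0], [599.0, -293.0]] [ 564.4 -307.2] [ 570.2 -304.9   80. ]
scene [247 145  25  16 207] [[459.0, -240.0], [408.0, -201.0], [449.0, -145.0], [498.0, -182.0]] [ 453.6 -191.9] [ 438.8 -195.4   80. ]
scene [223 159  13   8  46] [[548.0, -220.0], [537.0, -229.0], [531.0, -185.0], [541.0, -177.0]] [ 539.3 -202.9] [ 539.3 -202.3   80. ]
scene [190 166  33  24 406] [[672.0, -166.0], [625.0, -248.0], [562.0, -199.0], [613.0, -120.0]] [ 618.2 -183.3] [ 637.1 -175.6   80. ]
scene [234 169  38  21 319] [[545.0, -170.0], [473.0, -113.0], [521.0, -48.0], [590.0, -102.0]] [ 532.2 -108.4] [532.6 -91.8  80. ]
w [ 273   82   22   62 1128] [283.5 111.9]
w [ 261  201   43  180 6080] [282.3 290.2]
[468.4998491  303.08894947 245.89627298]
```

Run:
```python
from h import *
plan([547,-270,290],6.5,18)
```

```text
yaw now -2.09 turn -8.59 pos [468.5 303.1 245.9]
[-0.0317, 0.0055, np.float64(-0.0025), np.float64(-0.48)]
[-0.0317, 0.0053, np.float64(-0.0025), np.float64(-0.48)]
[-0.0317, 0.005, np.float64(-0.0025), np.float64(-0.48)]
[-0.0318, 0.0047, np.float64(-0.0025), np.float64(-0.48)]
[-0.0318, 0.0045, np.float64(-0.0025), np.float64(-0.48)]
[-0.0319, 0.0042, np.float64(-0.0025), np.float64(-0.48)]
[-0.0319, 0.0039, np.float64(-0.0025), np.float64(-0.48)]
[-0.0319, 0.0037, np.float64(-0.0025), np.float64(-0.48)]
[-0.032, 0.0034, np.float64(-0.0025), np.float64(-0.48)]
[-0.032, 0.0031, np.float64(-0.0025), np.float64(-0.48)]
[-0.032, 0.0029, np.float64(-0.0025), np.float64(-0.48)]
[-0.032, 0.0026, np.float64(-0.0025), np.float64(-0.48)]
[-0.0321, 0.0023, np.float64(-0.0025), np.float64(-0.48)]
[-0.0321, 0.0021, np.float64(-0.0025), np.float64(-0.48)]
[-0.0321, 0.0018, np.float64(-0.0025), np.float64(-0.48)]
[-0.0321, 0.0015, np.float64(-0.0025), np.float64(-0.48)]
[-0.0321, 0.0013, np.float64(-0.0025), np.float64(-0.48)]
[-0.0321, 0.001, np.float64(-0.0025), np.float64(-0.48)]
```

Emit:
send_rows --deltas '[[[-0.012,0.002,-0.012,-0.4],[-0.024,0.004,-0.016,-0.5],[-0.032,0.005,-0.016,-0.5],[-0.034,0.005,0,-0.5],[-0.034,0.005,0,-0.5]]]'

```text
time_s: 13.05
position: [487.6, 166.3, 290.8]
tool_rot: [[-0.007, 1.0, -0.0], [1.0, 0.007, 0.0], [0.0, -0.0, -1.0]]
wrist_force: [0.6, -1.3, -1.0]
width: 13.4
grip_force: 59.0
```

Emit:
send_rows --deltas '[[[-0.034,0.004,0,-0.5],[-0.034,0.004,0,-0.5],[-0.034,0.004,0,-0.5],[-0.034,0.004,0,-0.5],[-0.034,0.003,0,-0.5]]]'

```text
time_s: 13.47
position: [510.0, -4.0, 290.0]
tool_rot: [[-0.05, 0.999, -0.002], [0.999, 0.05, -0.0], [0.0, -0.002, -1.0]]
wrist_force: [0.1, 0.6, -0.9]
width: 13.3
grip_force: 59.0
```

Emit:
send_rows --deltas '[[[-0.034,0.003,0,-0.5],[-0.034,0.003,0,-0.5],[-0.034,0.003,0,-0.5],[-0.034,0.002,0,-0.5],[-0.034,0.002,0,-0.5]]]'

```text
time_s: 13.88
position: [534.3, -172.5, 289.8]
tool_rot: [[-0.093, 0.996, -0.002], [0.996, 0.093, 0.001], [0.001, -0.002, -1.0]]
wrist_force: [0.2, 0.1, -0.4]
width: 13.2
grip_force: 59.0
```

Emit:
send_rows --deltas '[[[-0.034,0.002,0,-0.5],[-0.032,0.001,0,-0.5],[-0.024,0.001,0,-0.3],[-0.012,0,0,0],[0,0,0,0]]]'

```text
time_s: 14.3
position: [548.3, -275.3, 289.3]
tool_rot: [[-0.111, 0.994, -0.003], [0.994, 0.111, -0.0], [0.0, -0.003, -1.0]]
wrist_force: [-0.5, -0.2, -0.6]
width: 12.9
grip_force: 59.0
```

Emit:
send_rows --deltas '[[[0,0,0.02,0],[0,0,0.03,0],[0,0,0.02,0],[0,0,0,0],[0,0,0,0]]]'

```text
time_s: 14.72
position: [548.8, -270.1, 220.3]
tool_rot: [[-0.117, 0.993, -0.003], [0.993, 0.117, 0.002], [0.002, -0.002, -1.0]]
wrist_force: [0.2, -0.5, 0.6]
width: 13.4
grip_force: 58.9
```

Run:
```python
from h import *
st(); w,c=snap('wrist','w8.png')
g=cv2.cvtColor(w,cv2.COLOR_BGR2GRAY);hsv=cv2.cvtColor(w,cv2.COLOR_BGR2HSV)
print('slot guess px',px(c,[[539,-203,80]]).round(0))
m=cv2.inRange(hsv,(28,90,40),(50,255,255));N,l,S,ce=cv2.connectedComponentsWithStats(m)
for i in range(1,N):
    if S[i,4]>100: print('lime',S[i],ce[i].round(1))
```

```text
t 14.7167 p [ 548.8 -270.1  220.3] yaw 6.71 w 13.4 g 58.9 F [ 0.2 -0.5  0.6] M [0.04 0.01 0.  ] j7 19.8
slot guess px [[281. 115.]]
lime [ 261  202   43  178 5811] [282.1 291.1]
```

View pics/w8.png

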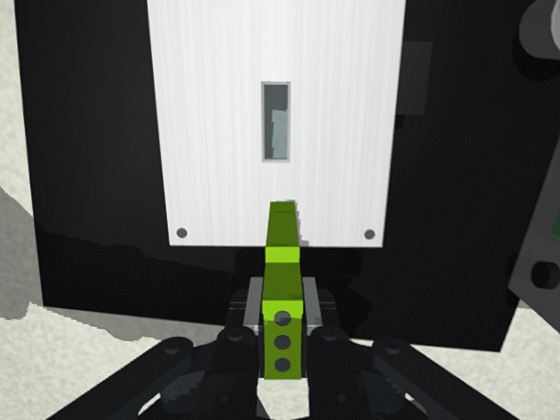

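View 10 shows the slot rim at columns 261–291 and rows 81–162. The module's foot edge is at row 202 and its shoulder at rows 247–262.

Run:
```python
from h import *
c=info('wrist');w=cv2.imread('pics/w8.png');g=cv2.cvtColor(w,cv2.COLOR_BGR2GRAY)
s=bot.get_state();p=np.array(s['position']);R=np.array(s['tool_rot'])
tf=lambda P:((P-p)@R).round(1)
m=(g<205).astype(np.uint8);m[:60]=0;m[185:]=0;m[:,:230]=0;m[:,320:]=0
N,l,S,ce=cv2.connectedComponentsWithStats(m);i=1+S[1:,4].argmax();r=cv2.minAreaRect(np.argwhere(l==i)[:,::-1].astype(np.float32))
cn,_=cv2.findContours((l==i).astype(np.uint8),0,2);b=cv2.boxPoints(cv2.minAreaRect(cn[0]))
print(S[i]);print('g row122',g[122,256:298].tolist());print('col276',g[76:90,276].tolist(),g[155:168,276].tolist())
P=onz(c,b,80);print('slot corners tool',tf(P).tolist(),'world',P.mean(0).round(1),[np.linalg.norm(P[k]-P[k-1]).round(1) for k in range(4)])
print('lime col284 V',w[198:206,283,1].tolist(),w[240:268,283,1].tolist())
for row in(206,225,254,290): 
    q=np.flatnonzero(cv2.inRange(cv2.cvtColor(w,cv2.COLOR_BGR2HSV),(28,90,40),(50,255,255))[row]);print(row,q.min(),q.max())
f=p[2]-91.3
print('foot edge',tf(onz(c,[[284,202]],f)),'sh far/near',tf(onz(c,[[283,247],[283,262]],f+70)),'sh sides',tf(onz(c,[[266.5,254],[299.5,254]],f+70)))
```

```text
[ 261   81   30   82 2341]
g row122 [235, 233, 234, 234, 230, 198, 167, 160, 121, 84, 85, 86, 87, 87, 86, 90, 99, 119, 145, 151, 149, 148, 148, 146, 145, 145, 145, 145, 145, 145, 148, 160, 179, 184, 206, 230, 233, 231, 230, 229, 230, 231]
col276 [240, 240, 240, 240, 242, 210, 177, 179, 147, 87, 84, 87, 88, 88] [145, 145, 140, 122, 152, 192, 199, 207, 227, 233, 234, 233, 233]
slot corners tool [[89.4, -14.5, 141.8], [89.4, 4.6, 141.8], [35.4, 4.9, 141.7], [35.4, -15.5, 141.7]] world [ 537.3 -209.3   80. ] [np.float64(54.0), np.float64(19.2), np.float64(53.9), np.float64(20.4)]
lime col284 V [229, 223, 218, 156, 106, 104, 105, 107] [105, 105, 106, 101, 90, 81, 122, 195, 213, 210, 209, 208, 209, 209, 209, 208, 208, 207, 207, 207, 210, 212, 161, 110, 103, 104, 107, 106]
206 270 294
225 268 296
254 265 299
290 263 302
foot edge [[21.   0.5 91.3]] sh far/near [[22.5 -0.2 21.3]
 [15.7 -0.2 21.3]] sh sides [[19.4 -7.1 21.3]
 [19.4  6.6 21.3]]
```

Emit:
send_rows --deltas '[[[0.01,-0.001,0,0],[0.02,-0.001,0,0],[0.02,-0.002,0,0],[0.014,-0.001,0,0],[0,0,0,0]]]'

```text
time_s: 15.18
position: [537.5, -204.4, 222.7]
tool_rot: [[-0.12, 0.993, 0.002], [0.993, 0.12, 0.001], [0.001, 0.002, -1.0]]
wrist_force: [0.8, 0.3, -0.5]
width: 13.2
grip_force: 58.9
```

Emit:
send_rows --deltas '[[[0,0,0.012,0],[0,0,0.015,0],[0,0,0.008,0],[0,0,0,0],[0,0,0,0]]]'

```text
time_s: 15.6
position: [537.0, -209.1, 186.4]
tool_rot: [[-0.115, 0.993, -0.0], [0.993, 0.115, -0.0], [-0.0, -0.0, -1.0]]
wrist_force: [0.6, -0.7, -1.2]
width: 13.3
grip_force: 59.0
```

Emit:
send_rows --deltas '[[[0,0,0,0],[0,0,0,0],[0,0,0,0]]]'

```text
time_s: 15.85
position: [537.3, -209.2, 186.8]
tool_rot: [[-0.115, 0.993, 0.001], [0.993, 0.115, -0.0], [-0.001, 0.001, -1.0]]
wrist_force: [0.2, -0.2, -1.6]
width: 13.1
grip_force: 59.0
```

Run:
```python
from h import *
st();w,c=snap('wrist','w9.png');s=bot.get_state();p=np.array(s['position']);R=np.array(s['tool_rot'])
g=cv2.cvtColor(w,cv2.COLOR_BGR2GRAY);f=p[2]-91.3
tf=lambda P:((P-p)@R).round(1)
e=lambda x,y,z:p+R@np.array([x,y,z])
print('slot/exp far corners rim px',px(c,[537.3,-209.3,80]).round(1),'foot exp',px(c,e(21,-7,91.3)).round(),px(c,e(21,7,91.3)).round())
L=cv2.inRange(cv2.cvtColor(w,cv2.COLOR_BGR2HSV),(28,90,40),(50,255,255));N,l,S,ce=cv2.connectedComponentsWithStats(L);print([x.tolist() for x in S[1:] if x[4]>100])
r0=S[1:][S[1:,4].argmax()][1]
for r in range(r0-24,r0+8,2): print(r,g[r,254:314:2].tolist())
print('c283',list(range(r0-24,r0+4)),g[r0-24:r0+4,283].tolist())
```

```text
t 15.85 p [ 537.3 -209.2  186.8] yaw 6.6 w 13.1 g 59.0 F [ 0.2 -0.2 -1.6] M [-0.06  0.01  0.02] j7 13.4
slot/exp far corners rim px [[282.8 226.5]] foot exp [[271. 202.]] [[295. 202.]]
[[261, 201, 43, 179, 5823]]
177 [238, 237, 236, 238, 237, 233, 233, 234, 235, 235, 234, 237, 237, 233, 234, 235, 235, 235, 235, 233, 231, 230, 234, 233, 233, 234, 231, 233, 236, 235]
179 [238, 236, 237, 237, 236, 233, 232, 234, 235, 235, 233, 237, 237, 233, 233, 235, 234, 235, 235, 233, 230, 230, 234, 233, 233, 234, 231, 234, 237, 235]
181 [238, 237, 237, 237, 236, 233, 232, 234, 235, 235, 233, 237, 237, 233, 232, 234, 234, 235, 235, 233, 231, 230, 233, 232, 233, 234, 231, 234, 237, 235]
183 [238, 236, 237, 237, 236, 234, 234, 237, 237, 237, 235, 239, 239, 235, 235, 236, 236, 236, 236, 234, 232, 230, 232, 233, 232, 233, 230, 233, 236, 235]
185 [237, 236, 237, 237, 236, 228, 176, 181, 187, 188, 187, 190, 196, 194, 192, 194, 195, 196, 198, 195, 182, 200, 230, 233, 232, 234, 231, 233, 236, 235]
187 [238, 236, 236, 237, 235, 223, 171, 133, 104, 105, 104, 106, 106, 107, 103, 104, 103, 103, 129, 151, 188, 19
[... 1103 characters left out ...]
38, 235, 235, 235, 235, 227, 146, 142, 86, 88, 87, 88, 87, 86, 88, 89, 89, 86, 89, 86, 129, 205, 234, 231, 231, 232, 229, 232, 235, 233]
205 [237, 235, 235, 236, 234, 229, 170, 141, 85, 87, 87, 87, 87, 86, 87, 87, 87, 87, 87, 86, 95, 166, 234, 231, 230, 231, 229, 233, 234, 233]
207 [237, 234, 235, 235, 234, 229, 172, 142, 87, 87, 87, 86, 87, 89, 87, 88, 87, 87, 87, 88, 92, 166, 235, 231, 230, 232, 229, 233, 235, 232]
c283 [177, 178, 179, 180, 181, 182, 183, 184, 185, 186, 187, 188, 189, 190, 191, 192, 193, 194, 195, 196, 197, 198, 199, 200, 201, 202, 203, 204] [235, 235, 234, 234, 235, 235, 235, 218, 192, 156, 103, 85, 133, 148, 146, 144, 145, 144, 146, 147, 148, 110, 86, 87, 89, 88, 88, 88]
```

Run:
```python
from h import *
c=info('wrist');s=bot.get_state();p=np.array(s['position']);R=np.array(s['tool_rot'])
print(((onz(c,[[264.8,195],[297,195],[281,184.2]],80)-p)@R).round(2).tolist()); print(((onz(c,[[270,203],[295,203],[283,201.2]],p[2]-91.3)-p)@R).round(2).tolist()); st()
```

```text
[[21.05, -11.49, 106.65], [21.04, 8.76, 106.67], [28.01, -1.3, 106.66]]
[[20.42, -7.75, 91.29], [20.41, 7.01, 91.3], [21.53, -0.08, 91.29]]
t 15.9 p [ 537.2 -209.1  186.7] yaw 6.6 w 13.1 g 59.0 F [ 0.3 -0.3 -1.5] M [-0.01  0.    0.04] j7 13.4
```

Emit:
send_rows --deltas '[[[0.001,-0.001,0,0],[0.001,0,0.003,0],[0,0,0.005,0],[0,0,0.003,0],[0,0,0,0]]]'

```text
time_s: 16.32
position: [535.1, -207.0, 174.1]
tool_rot: [[-0.115, 0.993, -0.002], [0.993, 0.115, 0.0], [0.001, -0.001, -1.0]]
wrist_force: [0.6, -0.5, -1.5]
width: 13.3
grip_force: 59.0
```

Emit:
send_rows --deltas '[[[0,0,0.002,0],[0,0,0.003,0],[0,0,0.003,0],[0,0,0.002,0],[0,0,0,0]]]'

```text
time_s: 16.73
position: [535.4, -207.1, 164.5]
tool_rot: [[-0.115, 0.993, -0.001], [0.993, 0.115, 0.0], [0.0, -0.001, -1.0]]
wrist_force: [-0.7, -0.5, -0.9]
width: 13.2
grip_force: 59.0
```

Run:
```python
from h import *
st()
```

```text
t 16.7333 p [ 535.4 -207.1  164.5] yaw 6.61 w 13.2 g 59.0 F [-0.7 -0.5 -0.9] M [ 0.03 -0.01 -0.01] j7 12.6
```

Foot is about 7 mm inside with no contact force. Continuing.

Emit:
send_rows --deltas '[[[0,0,0.002,0],[0,0,0.004,0],[0,0,0.004,0],[0,0,0.003,0],[0,0,0,0]]]'

```text
time_s: 17.15
position: [535.3, -207.0, 151.3]
tool_rot: [[-0.115, 0.993, -0.001], [0.993, 0.115, 0.0], [0.0, -0.001, -1.0]]
wrist_force: [0.3, 0.0, -1.3]
width: 13.2
grip_force: 58.9
```

Emit:
send_rows --deltas '[[[0,0,0.003,0],[0,0,0.004,0],[0,0,0.003,0],[0,0,0,0],[0,0,0,0]]]'

```text
time_s: 17.57
position: [535.6, -207.1, 141.9]
tool_rot: [[-0.115, 0.993, -0.0], [0.993, 0.115, 0.0], [0.0, -0.0, -1.0]]
wrist_force: [-0.1, -0.4, -1.2]
width: 13.5
grip_force: 58.9
```

Run:
```python
from h import *
st()
```

```text
t 17.5667 p [ 535.6 -207.1  141.9] yaw 6.61 w 13.5 g 58.9 F [-0.1 -0.4 -1.2] M [-0.01 -0.02 -0.01] j7 12.0
```

Emit:
send_rows --deltas '[[[0,0,0.002,0],[0,0,0.002,0],[0,0,0.0015,0],[0,0,0,0],[0,0,0,0]]]'

```text
time_s: 17.98
position: [535.6, -207.1, 136.5]
tool_rot: [[-0.115, 0.993, -0.0], [0.993, 0.115, 0.0], [0.0, -0.0, -1.0]]
wrist_force: [0.1, -0.9, -1.1]
width: 12.8
grip_force: 59.0
```

Emit:
send_rows --deltas '[[[0,0,0,0],[0,0,0,0],[0,0,0,0],[0,0,0,0]]]'

```text
time_s: 18.32
position: [535.7, -207.2, 136.7]
tool_rot: [[-0.115, 0.993, 0.0], [0.993, 0.115, -0.0], [-0.0, 0.0, -1.0]]
wrist_force: [-0.2, -0.4, -0.2]
width: 13.0
grip_force: 59.0
```

Run:
```python
from h import *
st(); a=cv2.imread('pics/s5.png'); s,c=snap('scene','s10.png')
d=cv2.absdiff(a,s).max(2)[178:245,262:312]; print('cover/hook region changed px >50:',(d>50).sum(),'of',d.size)
w,c=snap('wrist','w10.png');g=w[:,283,1];p=bot.get_state()['position'];print('slot-contact row on col283', [int(v) for v in g[200:262:2]]); print('shoulder rows if depth35', px(c,[[535.6,-207.1,80]]).round(0))
```

```text
t 18.3167 p [ 535.7 -207.2  136.7] yaw 6.61 w 13.0 g 59.0 F [-0.2 -0.4 -0.2] M [-0.06 -0.07 -0.02] j7 11.8
cover/hook region changed px >50: 87 of 3350
slot-contact row on col283 [190, 190, 190, 189, 189, 188, 191, 149, 95, 83, 87, 85, 85, 84, 85, 84, 85, 84, 86, 84, 85, 85, 84, 98, 174, 170, 170, 169, 170, 169, 172]
shoulder rows if depth35 [[283. 260.]]
```

Run:
```python
from h import *
print(bot.hand_in())
```

```text
the job is handed in; nothing more can be done
None
```

I handed the job in at 18.3 s: the cover was hanging on both hooks, and the tallest module was held upright and still about 35 mm into the slot, with under 1 N at the wrist; no verdict came back.

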